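# Lay a stack of radio battery packs out on their test beds

### The job

The stacked radio battery packs are due for their capacity test: take the stack apart and lay each pack on the test bed whose plug-in module has the colour of the pack's label. Each pack must lie flat and in line with its bed, contacts up and towards the probe post, with the row of contacts at the white cross where the probe pins come down. Set the packs down without dropping them, and do not knock over the handheld radio that stands on the bench.

Things in the scene. Friction and masses are not known exactly. Their poses are not given: they have to be found in the camera images.
- pack_red: Loose radio battery pack, black with red wrap-round label, 60 (x) x 38 (y) x 18 mm high; starts on top of the stack, contacts up, each lower pack's contact end 24 mm farther out. Origin on the underside below the middle of the 3 gold contacts (on the top face, 6 mm from the contact end); x towards the contact end, z up. It spans x = -54 to +6 mm, middle at x = -24.
- pack_blue: Loose radio battery pack, black with blue wrap-round label, 84 (x) x 46 (y) x 20 mm high; starts second from the top, contacts up, each lower pack's contact end 24 mm farther out. Origin on the underside below the middle of the 3 gold contacts (on the top face, 6 mm from the contact end); x towards the contact end, z up. It spans x = -78 to +6 mm, middle at x = -36.
- pack_yellow: Loose radio battery pack, black with yellow wrap-round label, 108 (x) x 54 (y) x 22 mm high; starts third from the top, contacts up, each lower pack's contact end 24 mm farther out. Origin on the underside below the middle of the 3 gold contacts (on the top face, 6 mm from the contact end); x towards the contact end, z up. It spans x = -102 to +6 mm, middle at x = -48.
- pack_green: Loose radio battery pack, black with green wrap-round label, 132 (x) x 62 (y) x 24 mm high; starts at the bottom of the stack, contacts up, each lower pack's contact end 24 mm farther out. Origin on the underside below the middle of the 3 gold contacts (on the top face, 6 mm from the contact end); x towards the contact end, z up. It spans x = -126 to +6 mm, middle at x = -60.
- bed_red: Fixed test bed for the red pack: grey plate 204 x 100 mm, flat rimless black mat with top at z = 18 mm; red module 28 x 94 mm across its end, 27 mm high. Origin at bench height below the white cross (probe point) on the mat; x towards the probe post. Mat x = -139 to +25 mm, |y| < 46; module x = +27 to +55; post at x = +44, its arm parked upright, 115 mm high.
- bed_blue: Fixed test bed for the blue pack: grey plate 204 x 100 mm, flat rimless black mat with top at z = 18 mm; blue module 28 x 94 mm across its end, 27 mm high. Origin at bench height below the white cross (probe point) on the mat; x towards the probe post. Mat x = -139 to +25 mm, |y| < 46; module x = +27 to +55; post at x = +44, its arm parked upright, 115 mm high.
- bed_yellow: Fixed test bed for the yellow pack: grey plate 204 x 100 mm, flat rimless black mat with top at z = 18 mm; yellow module 28 x 94 mm across its end, 27 mm high. Origin at bench height below the white cross (probe point) on the mat; x towards the probe post. Mat x = -139 to +25 mm, |y| < 46; module x = +27 to +55; post at x = +44, its arm parked upright, 115 mm high.
- bed_green: Fixed test bed for the green pack: grey plate 204 x 100 mm, flat rimless black mat with top at z = 18 mm; green module 28 x 94 mm across its end, 27 mm high. Origin at bench height below the white cross (probe point) on the mat; x towards the probe post. Mat x = -139 to +25 mm, |y| < 46; module x = +27 to +55; post at x = +44, its arm parked upright, 115 mm high.
- radio: Black handheld radio standing loose on the bench beyond the test beds, 36 x 56 x 118 mm with a stub antenna to 203 mm; origin at the centre of its underside. Easily knocked over. (The other, similar radio sits fixed in a charger.)

How it is judged (in metres and radians):
At the end, for the whole second after the job is handed in: Every pack lies flat (within 4.5 degrees), contacts up, at rest and released on the mat of the bed of its own colour, with the middle of its contacts within 12 mm horizontally of the white cross and its length within 10 degrees of the bed's, contact end towards the post (horizontal distance between pack_red and bed_red below 0.012 m and angle between the x axis of pack_red and the x axis of bed_red, either way round below 0.175 rad and angle between each of pack_red, pack_blue, pack_yellow, pack_green's own z axis and vertical below 0.08 rad and z of pack_red in the frame of bed_red between 0.014 and 0.022 m and linear speed of each of pack_red, pack_blue, pack_yellow, pack_green below 0.02 m/s and angular speed of each of pack_red, pack_blue, pack_yellow, pack_green below 0.1 rad/s and contact force between each of pack_red, pack_blue, pack_yellow, pack_green and the fingers below 0.05 N and horizontal distance between pack_blue and bed_blue below 0.012 m and angle between the x axis of pack_blue and the x axis of bed_blue, either way round below 0.175 rad and z of pack_blue in the frame of bed_blue between 0.014 and 0.022 m and horizontal distance between pack_yellow and bed_yellow below 0.012 m and angle between the x axis of pack_yellow and the x axis of bed_yellow, either way round below 0.175 rad and z of pack_yellow in the frame of bed_yellow between 0.014 and 0.022 m and horizontal distance between pack_green and bed_green below 0.012 m and angle between the x axis of pack_green and the x axis of bed_green, either way round below 0.175 rad and z of pack_green in the frame of bed_green between 0.014 and 0.022 m); the robot touches nothing.
It fails at once if a pack is dropped or thrown (moves faster than 0.75 m/s while out of the fingers) ((linear speed of pack_red above 0.75 m/s and contact force between pack_red and the fingers below 0.05 N) or (linear speed of pack_blue above 0.75 m/s and contact force between pack_blue and the fingers below 0.05 N) or (linear speed of pack_yellow above 0.75 m/s and contact force between pack_yellow and the fingers below 0.05 N) or (linear speed of pack_green above 0.75 m/s and contact force between pack_green and the fingers below 0.05 N)).
It fails at once if the handheld radio standing on the bench is knocked over or pushed (tilts more than 0.5 rad or shifts more than 40 mm) (angle between radio's own z axis and vertical above 0.5 rad or distance of radio from where it was at the start of the episode above 0.04 m).
It also fails if it takes over 118 s, if anything falls off the work surface, if the arm or the gripper's body presses on something with over 40 N, if the wrist force passes 120 N, or if a joint passes its speed limit or range.

### The arm

A 6-joint arm with a two-finger parallel gripper is mounted at the origin on the work surface. World frame = base frame: x ahead of the robot, y to its left, z up, the work surface at z = 0. Lengths are in mm, angles in degrees, forces in N, time in s.
With the tool pointing down it reaches from about 300 to 850 mm from the base axis. Payload 4.2 kg.
Tool frame: the origin (TCP) lies between the finger pads; the fingertips stand 22 mm ahead of it and the grasp point (between the pads) lies 3 mm ahead of it; z points along the fingers, y is the direction in which the jaws open and shut (so a half turn about z gives the same grasp; the last joint's range is limited). The gripper opens to 91 mm and grips with 3 to 60 N. Pads are 32 mm wide; open, the fingers measure 118 mm over their backs; the gripper's body (76 mm by 178 mm) begins 60 mm behind the grasp point.
Start: joints at [72.479, 18.312, 89.639, -0, 72.044, -1.146], TCP at [162.108, 551.69, 235.976] pointing down, gripper open.
Joint ranges: [-177.97, 177.97], [-48.28, 115.42], [12.27, 149.76], [-77.06, 257.06], [2.81, 150.46], [-146.56, 146.56]. Speed limits (degrees/s): [147.25, 147.25, 180, 180, 180, 180].

### API

Orientations are given as [roll, pitch, yaw] about the fixed x, y, z axes, in that order (R = Rz(yaw) Ry(pitch) Rx(roll)).
In Python, from workcell import * gives the robot as it stands.
- The arm moves only by the shell command python3 -m jog 'ROWS' [OPENING] [FORCE]. ROWS is text: rows parted by semicolons, each of 6 numbers parted by spaces: the shift along the tool's x, y, z in units of 0.5 m (1.0 is 0.5 m), then the turn, a rotation vector about the tool's x, y, z in units of pi/2 rad (1.0 is pi/2 rad). A call has 1 to 20 rows; each row is the pose to reach, as a shift and turn from the pose measured when the call began, along the tool's axes at that moment; what a row does not reach only later rows make up. A row lasts 1/12 s, in which the tool goes at most 41.7 mm and 7.16 degrees, less where a joint would pass 70% of its speed; a pose out of reach is approached as far as the arm can. A call with a number of a shift or a turn outside -1 to 1 is refused whole. A call with a gripper value outside its range is refused whole. OPENING is the opening, from -1 (shut) to 1 (fully open), set as the call begins (- or left out, the last holds). The fingers move at their own pace and stop on an object; FORCE is the grip in N (left out, the last holds). Time passes only in rows, so rows that repeat a pose let the fingers close. It gives the time, the measured TCP pose, the force and the opening at its end, in the units of the state.
- state(): the state, without advancing time (a new reading comes with each control period).
- grab_frame(name): name is "scene" or "top"; returns the picture (400x640x3 uint8, red, green, blue); there is no depth.
- calibration(name): a dict with "mtx" (3x3 intrinsics, pixels), "distortion" ([k1, k2, p1, p2, k3] as OpenCV has them; the pictures are not rectified), "rvec" (rotation vector, rad) and "tvec" (3), from world to camera coordinates, as OpenCV has them. Camera axes: x right, y down, z forward; pixel columns grow to the right and rows downward; lengths in mm; the calibration is good to about 2 mm. A picture is of the moment at which its call begins. calibration takes no time and is no camera call.
- job_done(): hands the job in, once; it reports no verdict.
Trained networks look in the newest picture that a camera, given by its name, has taken for a name from the list of things; names that differ only in an ending like _2 or _b are one class to them, and where a whole thing is asked for, a point or a joint stands for the part that bears it (a point fixed in the world has none). Each returns a list of dicts, best first, with "confidence" (0 to 1); they miss things now and then, are a little off and sometimes report something else, mostly with a low value. They report only what shows in the picture. A call takes as long as a camera call.
- spot_in(query, camera): "rect" ([left, top, right, bottom] in pixels, round what is visible of it).
- tip_of(query, camera): "location" ([column, row] in pixels: a listed point, or the origin of a listed thing).
The state is a dict: "time_s": time; "qpos": joint angles; "qvel": joint speeds; "effort": joint torques, N m; "ee_pos": TCP position; "ee_rot": TCP orientation; "force": force on the tool from outside, world axes, zero at the start; "torque": the same for the moment, N m; "gripper_width": finger opening in mm.
Only numpy, scipy, OpenCV 4.12 (cv2) and the standard library are available. Lean on these libraries where they do the work, as an engineer would, in place of code of your own. Each camera call takes 0.05 s, during which the arm holds its last target. There are 200 camera calls.

## Working session

There is one attempt and no reset: what is moved stays moved. The work goes in short steps, Python scripts to look and compute and a shell command to move; the robot and the scene stay as the last step left them, time stands still between calls to the robot, and variables do not carry over. Pictures are saved under pics/ and viewed, about 12 in all and at most 16, crops included, and the job is handed in when it is done.

```bash
mkdir -p pics; ls
python3 - <<'E'
from workcell import *
import cv2
print(state())
for n in("scene","top"):
    im=grab_frame(n); cv2.imwrite(f"pics/{n}0.png",im[:,:,::-1])
    c=calibration(n); print(n,c)
    for q in["pack_red","pack_blue","pack_yellow","pack_green","bed_red","bed_blue","bed_yellow","bed_green","radio"]:
        print(q,[([round(v) for v in d["location"]],round(d["confidence"],2)) for d in tip_of(q,n)][:3])
E
```

```text
pics
{'time_s': 0.0, 'qpos': array([ 7.24784921e+01,  1.83493256e+01,  8.97068519e+01, -1.24908914e-03,
        7.20429939e+01, -1.14725091e+00]), 'qvel': array([-0.0332142 , -0.05160378,  0.0415636 , -0.01156619, -0.04831012,
        0.07774736]), 'effort': array([-2.43325470e-03, -4.12443209e+01, -2.31972849e+01,  7.23168603e-02,
        4.58345760e-02, -1.32565829e-04]), 'ee_pos': array([161.97524672, 551.2245076 , 235.1404353 ]), 'ee_rot': array([-1.79900825e+02, -7.98267736e-04,  1.63626128e+02]), 'force': array([-0.46260047,  0.42216685, -0.38578784]), 'torque': array([ 0.01009756,  0.03014722, -0.03115822]), 'gripper_width': 91.26906789159311}
scene {'mtx': array([[436.65891287,   0.        , 313.44399511],
       [  0.        , 436.65891287, 200.90484226],
       [  0.        ,   0.        ,   1.        ]]), 'distortion': array([-0.03748875,  0.        ,  0.        ,  0.        ,  0.        ]), 'rvec': array([ 2.35414051,  0.92444828, -0.30205726]), 'tvec': array([-458.12207143, -308.65227887, 1671.92297666])}
pack_red [([353, 120], 0.58)]
pack_blue [([363, 128], 0.55)]
pack_
[... 210 characters left out ...]
top {'mtx': array([[364.27235027,   0.        , 321.82540333],
       [  0.        , 364.27235027, 196.25817048],
       [  0.        ,   0.        ,   1.        ]]), 'distortion': array([0.01220736, 0.        , 0.        , 0.        , 0.        ]), 'rvec': array([ 2.14107984, -2.1909403 ,  0.11116033]), 'tvec': array([  9.58482349, 637.24520727, 870.40885482])}
pack_red [([170, 262], 0.79), ([478, 240], 0.3)]
pack_blue []
pack_yellow [([168, 238], 0.56), ([168, 227], 0.18)]
pack_green [([167, 229], 0.88), ([168, 260], 0.53)]
bed_red [([248, 201], 0.62)]
bed_blue [([389, 209], 0.88)]
bed_yellow [([323, 188], 0.66), ([248, 201], 0.36)]
bed_green [([476, 242], 0.97)]
radio [([288, 139], 0.72)]
```

View pics/top0.png

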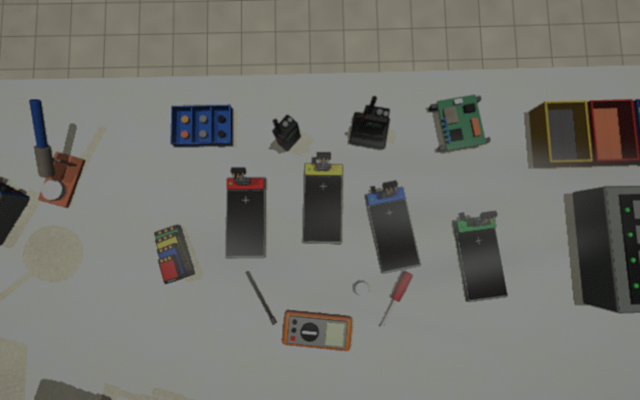

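View pics/scene0.png

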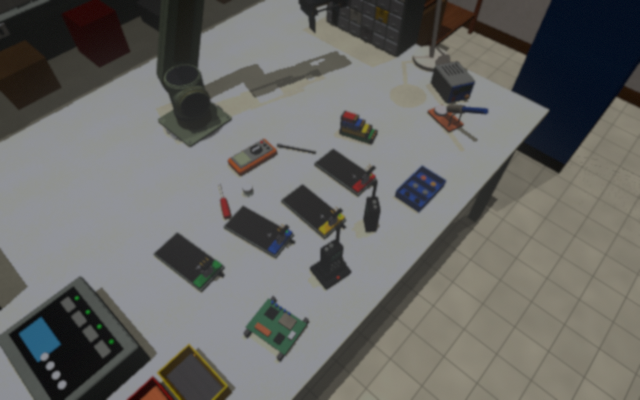

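The top view shows the stack at about (172,254), crosses at about (246,200), (323,186), (389,212), (478,240), and the loose radio at (287,133). The scene view agrees. Next I'll take enlarged crops and convert pixels to world positions.

```bash
cat > h.py <<'E'
from workcell import *
import cv2, numpy as np
from scipy.spatial.transform import Rotation as R
def px2w(cam,p,z):
    c=calibration(cam); Rm=cv2.Rodrigues(c["rvec"])[0]
    u=cv2.undistortPoints(np.array([[p]],float),c["mtx"],c["distortion"])[0,0]
    d=Rm.T@np.array([u[0],u[1],1]); o=-Rm.T@c["tvec"]
    return o+d*(z-o[2])/d[2]
def w2px(cam,P):
    c=calibration(cam); return cv2.projectPoints(np.array(P,float).reshape(-1,3),c["rvec"],c["tvec"],c["mtx"],c["distortion"])[0][:,0]
def boxpts(o,yaw,x0,x1,y,z):
    c,s=np.cos(np.radians(yaw)),np.sin(np.radians(yaw))
    return [[o[0]+c*a-s*b,o[1]+s*a+c*b,z] for a,b in((x0,-y),(x1,-y),(x1,y),(x0,y))]
def delta(pos,yaw=None):
    "jog numbers to reach TCP pos, tool down with tool yaw as ee_rot[2]"
    s=state(); R0=R.from_euler('xyz',s["ee_rot"],degrees=True)
    t=R0.inv().apply(np.array(pos)-s["ee_pos"])/500
    rv=np.zeros(3)
    if yaw is not None: rv=(R0.inv()*R.from_euler('xyz',[180,0,yaw],degrees=True)).as_rotvec()/(np.pi/2)
    return t.round(4),rv.round(4)
E
python3 - <<'E'
from h import *
im=cv2.imread("pics/top0.png")
cv2.imwrite("pics/beds.png",cv2.resize(im[155:305,220:515],None,fx=2.7,fy=2.7,interpolation=cv2.INTER_CUBIC))
a=cv2.resize(im[215:290,140:210],None,fx=7,fy=7,interpolation=cv2.INTER_CUBIC)
cv2.imwrite("pics/stack.png",cv2.convertScaleAbs(a,alpha=1.6))
print(w2px("top",[[0,0,0],[162,551,235]]),w2px("scene",[162,551,235]))
for n,p in dict(r=(246,200),y=(323,186.5),b=(389.5,212),g=(478,240.5)).items(): print(n,px2w("top",p,18))
g=cv2.cvtColor(im,cv2.COLOR_BGR2GRAY)
# mats: dark regions
m=(g<60).astype(np.uint8)
n,l,st,ce=cv2.connectedComponentsWithStats(m)
for i in range(1,n):
    if st[i,4]>300: 
        pts=np.argwhere(l==i)[:,::-1].astype(np.float32); print(st[i],cv2.minAreaRect(pts))
E
```

```text
[[325.8629734  464.6952656 ]
 [ 13.56373026 458.43340189]] [[322.8318147   22.11319506]]
r [633.88971236 186.36147907  18.        ]
y [663.70167569  -8.60256963  18.        ]
b [ 595.27124871 -173.97974701   18.        ]
g [ 519.52264256 -390.15084094   18.        ]
[ 349   96   40   53 1347] ((370.2161865234375, 121.20269775390625), (36.003379821777344, 50.96368408203125), 9.462322235107422)
[  30  100   47  100 1113] ((52.50773239135742, 146.42010498046875), (102.81159210205078, 31.231178283691406), 68.96248626708984)
[ 576  100   64   66 1992] ((607.5, 132.5), (65.0, 63.0), 90.0)
[ 548  103   42   56 1611] ((568.4505004882812, 130.5049591064453), (58.209678649902344, 36.41836166381836), 84.2894058227539)
[529 104  19  52 735] ((538.1690063476562, 130.027587890625), (51.23906326293945, 15.944732666015625), 85.2363510131836)
[ 171  106   62   41 2077] ((201.5, 126.0), (40.0, 61.0), 90.0)
[273 115  27  36 586] ((284.7500305175781, 130.75001525878906), (30.405588150024414, 26.870054244995117), 45.0)
[ 304  176   37   65 2308] ((322.0, 208.0), (64.0, 36.0), 90.0)
[   0  178   29   67 1047] ((14.0, 211.0), (66.0, 28.0), 90.0)
[ 227  179   39   66 1907] ((245.45755004882812, 210.87574768066406), (36.87941360473633, 65.10459899902344), 2.1610796451568604)
[ 573  188   47  124 3874] ((593.7778930664062, 251.37123107910156), (124.43927764892578, 35.399662017822266), 82.23483276367188)
[ 618  194   22  111 1502] ((628.4999389648438, 249.0), (109.99998474121094, 20.999996185302734), 90.0)
[ 374  221   45   50 1647] ((394.86541748046875, 242.326904296875), (50.00961685180664, 38.04652786254883), 78.69007110595703)
[455 228  42  28 809] ((475.63519287109375, 238.81082153320312), (27.783430099487305, 39.45575714111328), 80.53767395019531)
[464 269  43  32 965] ((483.9423522949219, 285.7115783691406), (26.47567367553711, 40.792152404785156), 78.69007110595703)
```

View pics/beds.png

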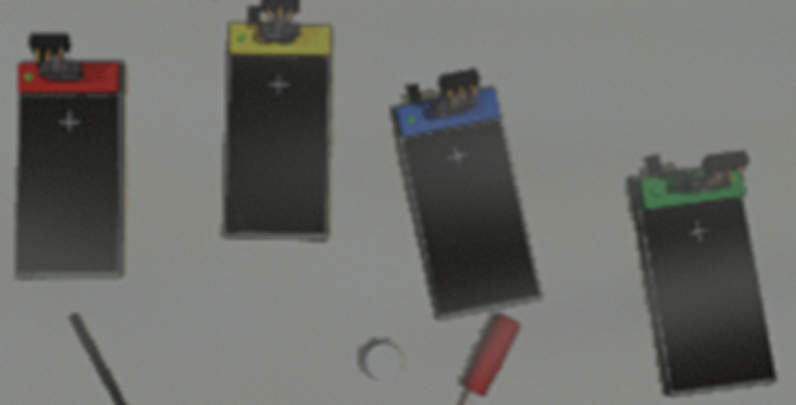

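View pics/stack.png

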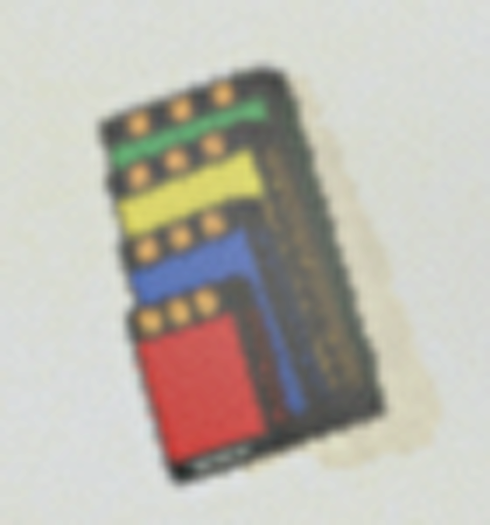

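Run:
```python
from h import *
f=lambda p,s,o:((p[0]+.5)/s-.5+o[0],(p[1]+.5)/s-.5+o[1])
B=dict(red=((69,122),(70,275)),yellow=((279,84.5),(276,237.5)),blue=((457,156),(489,306)),green=((699,231),(720.5,386)))
for k,(c,b) in B.items():
    C=px2w("top",f(c,2.7,(220,155)),18);D=px2w("top",f(b,2.7,(220,155)),18)
    v=C-D; print(k,C[:2].round(1),np.linalg.norm(v).round(1),np.degrees(np.arctan2(v[1],v[0])).round(1))
S=dict(red=(84,[(150,321),(179,311),(206,301)]),blue=(66,[(147,250),(181,237),(212,224)]),yellow=(46,[(139,179),(176,160),(212,146)]),green=(24,[(137,126),(180,110),(223,95)]))
for k,(z,ps) in S.items():
    P=np.array([px2w("top",f(p,7,(140,215)),z) for p in ps]); v=P[0]-P[2]
    print(k,P.mean(0).round(1),np.linalg.norm(v).round(1),np.degrees(np.arctan2(v[1],v[0])).round(1)-90)
    q=tip_of("pack_"+k,"top")
    if q: print("  net",px2w("top",q[0]["location"],z-{'red':18,'blue':20,'yellow':22,'green':24}[k]).round(1))
import sys
c=calibration("top"); print(-cv2.Rodrigues(c["rvec"])[0].T@c["tvec"])
```

```text
red [634.3 188.3] 141.3 0.4
yellow [665.   -8.7] 142.4 -2.4
blue [ 594.1 -172.5] 139.8 9.6
green [ 520.1 -391.6] 139.6 3.9
red [495.4 358.4  84. ] 19.2 18.400000000000006
  net [487.6 353.4  66. ]
blue [519.  366.1  66. ] 23.1 20.700000000000003
yellow [544.2 376.8  46. ] 27.1 23.299999999999997
  net [544.2 377.1  24. ]
green [562.3 385.2  24. ] 31.8 18.700000000000003
  net [566.9 391.3   0. ]
[542.40698153  -6.34282359 932.49092894]
```

Run:
```python
from h import *
f=lambda p:((p[0]+.5)/2.7-.5+220,(p[1]+.5)/2.7-.5+155)
E=dict(redL=((20,100),(17,272)),redR=((122,95),(122,270)),yL=((230,55),(225,232)),yR=((328,55),(327,235)),bL=((404,138),(436,312)),bR=((501,125),(540,293)),gL=((643,210),(669,388)),gR=((743,200),(774,378)))
for k,(a,b) in E.items():
    v=px2w("top",f(a),18)-px2w("top",f(b),18); print(k,np.degrees(np.arctan2(v[1],v[0])).round(1))
print(px2w("top",(287,140),0),px2w("top",(288,130),118))
print(delta((473.5,350,150),201))
```

```text
redL -0.7
redR -0.4
yL -2.6
yR -1.9
bL 8.3
bR 10.3
gL 4.7
gR 5.6
[790.93836765  82.68619286   0.        ] [782.84788914  68.82006883 118.        ]
(array([-0.7112, -0.2114,  0.172 ]), array([ 1.000e-04,  0.000e+00, -4.153e-01]))
```

```bash
python3 -m jog '-.71 -.21 .1 0 0 -.415;-.71 -.21 .1 0 0 -.415;-.71 -.21 .1 0 0 -.415;-.71 -.21 .1 0 0 -.415;-.71 -.21 .1 0 0 -.415;-.71 -.21 .1 0 0 -.415;-.71 -.21 .1 0 0 -.415;-.71 -.21 .1 0 0 -.415;-.71 -.21 .172 0 0 -.415;-.71 -.21 .172 0 0 -.415;-.71 -.21 .172 0 0 -.415;-.71 -.21 .172 0 0 -.415' 1 30
python3 - <<'E'
from h import *
print(delta((473.5,350,91),201))
E
```

```text
time_s: 2.2
ee_pos: [473.3, 349.9, 148.8]
ee_rot: [-180.0, -0.2, -159.2]
force: [-0.1, 0.5, 0.6]
gripper_width: 91.3
(array([-0.0008,  0.0002,  0.1157]), array([-0.0001, -0.0017, -0.0019]))
```

```bash
python3 -m jog '0 0 .03 0 0 0;0 0 .06 0 0 0;0 0 .09 0 0 0;0 0 .105 0 0 0;0 0 .113 0 0 0;0 0 .113 0 0 0;0 0 .113 0 0 0'
python3 - <<'E'
from h import *
im=grab_frame("scene");x,y=w2px("scene",[473,350,90])[0].astype(int)
a=im[y-70:y+70,x-80:x+80,::-1];b=grab_frame("top")
x,y=w2px("top",[473,350,90])[0].astype(int)
b=b[y-70:y+70,max(x-80,0):x+80,::-1]
cv2.imwrite("pics/g1.png",cv2.convertScaleAbs(np.vstack([cv2.resize(q,(640,560),interpolation=cv2.INTER_CUBIC) for q in(a,b)]),alpha=1.4)[:, :][::2,::2].repeat(1,0))
E
```

```text
time_s: 2.78
ee_pos: [473.2, 350.6, 93.3]
ee_rot: [180.0, -0.1, -159.1]
force: [-0.3, -0.2, 0.3]
gripper_width: 91.4
```

View pics/g1.png

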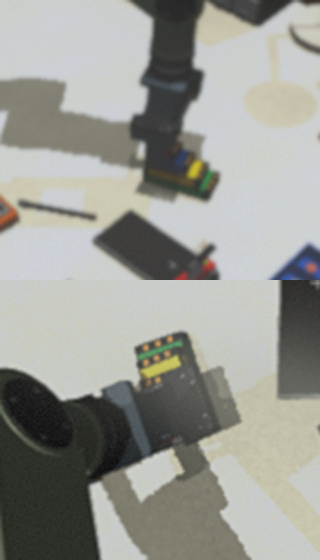

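The fingers straddle the red pack on the stack, seen at (160,165) in the scene half of the crop. Closing.

```bash
python3 -m jog '0 0 .004 0 0 0;0 0 .004 0 0 0;0 0 .004 0 0 0;0 0 .004 0 0 0;0 0 .004 0 0 0;0 0 .004 0 0 0;0 0 .004 0 0 0;0 0 .004 0 0 0;0 0 .004 0 0 0;0 0 .004 0 0 0' -1 30
```

```text
time_s: 3.72
ee_pos: [473.5, 350.4, 91.4]
ee_rot: [180.0, -0.0, -159.2]
force: [-0.7, -0.1, 0.2]
gripper_width: 38.1
```

```bash
python3 -m jog '0 0 -.01 0 0 0;0 0 -.03 0 0 0;0 0 -.06 0 0 0;0 0 -.09 0 0 0;0 0 -.12 0 0 0;0 0 -.12 0 0 0'
python3 - <<'E'
from h import *
print(delta((610.3,188.3,100),180))
b=grab_frame("top")
x,y=w2px("top",[530,370,50])[0].astype(int)
cv2.imwrite("pics/s2.png",cv2.convertScaleAbs(cv2.resize(b[y-60:y+60,x-60:x+60,::-1],None,fx=5,fy=5,interpolation=cv2.INTER_CUBIC),alpha=1.4)); print(x-60,y-60)
E
```

```text
time_s: 4.22
ee_pos: [475.3, 351.7, 155.4]
ee_rot: [179.9, 0.4, -159.2]
force: [1.2, 0.5, -0.1]
gripper_width: 37.8
(array([-0.1353, -0.4017,  0.1107]), array([0.0021, 0.0037, 0.2317]))
106 183
```

```bash
python3 -m jog '-.01 -.03 0 0 0 .02;-.03 -.08 0 0 0 .05;-.045 -.13 0 0 0 .08;-.06 -.18 0 0 0 .11;-.08 -.23 .02 0 0 .14;-.095 -.28 .04 0 0 .17;-.11 -.33 .06 0 0 .2;-.125 -.37 .08 0 0 .22;-.135 -.39 .1 0 0 .232;-.135 -.4 .11 0 0 .232;-.135 -.4 .11 0 0 .232;-.135 -.4 .11 0 0 .232'
python3 - <<'E'
from h import *
print(delta((610.3,188.3,44.5),180))
b=grab_frame("top")
cv2.imwrite("pics/s2.png",cv2.convertScaleAbs(cv2.resize(b[150:300,140:290,::-1],None,fx=4,fy=4,interpolation=cv2.INTER_CUBIC),alpha=1.5))
E
```

```text
time_s: 5.27
ee_pos: [608.1, 188.9, 98.1]
ee_rot: [179.8, 0.1, 180.0]
force: [0.2, 0.1, -0.3]
gripper_width: 38.2
(array([-0.0042, -0.0016,  0.1072]), array([ 0.0019,  0.0008, -0.    ]))
```

View pics/s2.png

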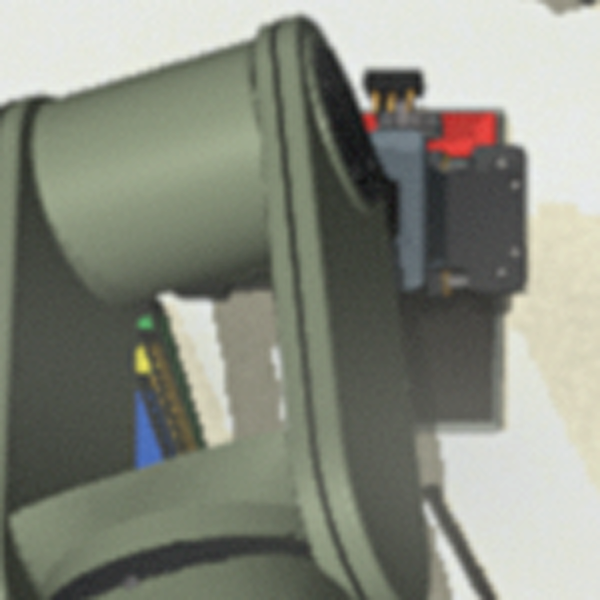

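The gripper with the red pack is over the red bed with the post clear at (395,85). Lowering.

```bash
python3 -m jog '-.004 -.001 .02 0 0 0;-.004 -.001 .045 0 0 0;-.004 -.001 .065 0 0 0;-.004 -.001 .08 0 0 0;-.004 -.001 .09 0 0 0;-.004 -.001 .098 0 0 0;-.004 -.001 .102 0 0 0;-.004 -.001 .105 0 0 0;-.004 -.001 .105 0 0 0;-.004 -.001 .105 0 0 0'
```

```text
time_s: 6.15
ee_pos: [610.8, 189.1, 46.6]
ee_rot: [179.8, 0.2, -180.0]
force: [0.3, -0.6, -1.4]
gripper_width: 38.4
```

```bash
python3 -m jog '0 0 .003 0 0 0;0 0 .006 0 0 0;0 0 .007 0 0 0;0 0 .007 0 0 0;0 0 .007 0 0 0;0 0 .007 0 0 0'
```

```text
time_s: 6.65
ee_pos: [611.0, 189.1, 43.4]
ee_rot: [179.8, 0.2, -180.0]
force: [-1.2, 0.0, 2.8]
gripper_width: 38.2
```

```bash
python3 -m jog '0 0 0 0 0 0;0 0 0 0 0 0;0 0 0 0 0 0;0 0 0 0 0 0;0 0 0 0 0 0;0 0 0 0 0 0;0 0 -.03 0 0 0;0 0 -.08 0 0 0;0 0 -.14 0 0 0;0 0 -.2 0 0 0;0 0 -.22 0 0 0' 1
python3 - <<'E'
from h import *
print(delta((508,362,135),200.8),delta((508,362,75),200.8))
E
```

```text
time_s: 7.57
ee_pos: [612.7, 189.3, 158.2]
ee_rot: [179.7, 0.7, -180.0]
force: [-0.2, -0.1, 0.6]
gripper_width: 91.6
(array([0.2098, 0.3452, 0.046 ]), array([ 0.0023,  0.0078, -0.2308])) (array([0.2111, 0.3446, 0.1659]), array([ 0.0023,  0.0078, -0.2308]))
```

```bash
python3 -m jog '.04 .05 0 0 0 -.04;.08 .1 0 0 0 -.07;.11 .15 0 0 0 -.1;.15 .2 0 0 0 -.13;.19 .25 0 0 0 -.16;.22 .29 0 0 0 -.19;.245 .32 .02 0 0 -.22;.255 .329 .04 0 0 -.231;.255 .329 .046 0 0 -.231;.255 .329 .046 0 0 -.231;.255 .329 .046 0 0 -.231'
python3 - <<'E'
from h import *
print(delta((485.3,353.8,71.5),201))
b=grab_frame("top");cv2.imwrite("pics/s3.png",cv2.convertScaleAbs(cv2.resize(b[150:300,140:290,::-1],None,fx=4,fy=4,interpolation=cv2.INTER_CUBIC),alpha=1.5))
E
```

```text
time_s: 8.48
ee_pos: [486.0, 352.9, 134.2]
ee_rot: [180.0, 0.7, -159.3]
force: [-0.7, 0.7, 0.3]
gripper_width: 91.6
(array([0.0022, 0.0021, 0.1253]), array([ 0.0004,  0.0076, -0.003 ]))
```

View pics/s3.png

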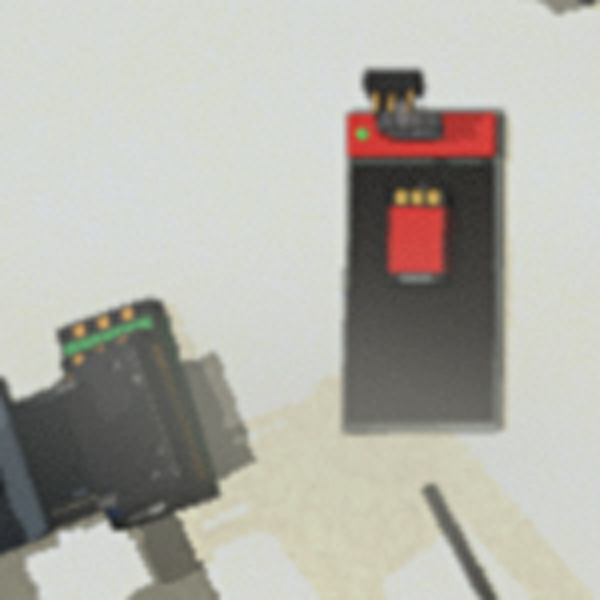

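```bash
python3 - <<'E'
from h import *
print(px2w("top",((417.5)/4-.5+140,197.5/4-.5+150),36))
E
python3 -m jog '.002 .002 .03 0 .007 -.003;.002 .002 .06 0 .007 -.003;.002 .002 .09 0 .007 -.003;.002 .002 .11 0 .007 -.003;.002 .002 .125 0 .007 -.003;.002 .002 .125 0 .007 -.003;.002 .002 .125 0 .007 -.003'
```

```text
[635.00690083 187.8192057   36.        ]
time_s: 9.12
ee_pos: [486.0, 353.7, 71.8]
ee_rot: [180.0, 0.1, -159.0]
force: [-0.3, -0.5, -0.2]
gripper_width: 91.4
```

Red's contacts measure (635.0,187.8), with the cross at (634.3,188.3). Gripping blue.

```bash
python3 -m jog '0 0 0 0 0 0;0 0 0 0 0 0;0 0 0 0 0 0;0 0 0 0 0 0;0 0 0 0 0 0;0 0 0 0 0 0;0 0 0 0 0 0;0 0 -.01 0 0 0;0 0 -.04 0 0 0;0 0 -.08 0 0 0;0 0 -.12 0 0 0;0 0 -.16 0 0 0;0 0 -.17 0 0 0;0 0 -.17 0 0 0' -1 30
python3 - <<'E'
from h import *
y=np.radians(9.4);t=(594.1-36*np.cos(y),-172.5-36*np.sin(y))
print(t,delta((*t,155),189.4))
E
```

```text
time_s: 10.28
ee_pos: [486.7, 354.1, 158.5]
ee_rot: [179.9, 0.3, -159.0]
force: [0.2, 0.5, -1.2]
gripper_width: 46.0
(np.float64(558.5834021821491), np.float64(-178.37973464069842)) (array([ 0.2467, -1.0459,  0.0041]), array([0.0014, 0.0031, 0.1284]))
```

```bash
python3 -m jog '.005 -.02 0 0 0 0;.015 -.06 0 0 0 .01;.03 -.12 0 0 0 .02;.043 -.18 0 0 0 .03;.057 -.24 0 0 0 .04;.07 -.3 0 0 0 .05;.085 -.36 0 0 0 .05;.1 -.42 0 0 0 .06;.115 -.48 0 0 0 .06;.127 -.54 0 0 0 .06;.14 -.6 0 0 0 .07;.155 -.66 0 0 0 .08;.17 -.72 0 0 0 .09;.184 -.78 0 0 0 .1;.2 -.84 0 0 0 .11;.212 -.9 0 0 0 .12;.222 -.94 0 0 0 .128;.228 -.965 0 0 0 .128;.23 -.975 0 0 0 .128;.23 -.975 0 0 0 .128'
python3 - <<'E'
from h import *
t=(558.6,-178.4)
print(delta((*t,90),189.4))
E
```

```text
time_s: 11.95
ee_pos: [553.0, -142.9, 156.1]
ee_rot: [179.8, 0.2, -170.6]
force: [1.2, 0.7, -0.9]
gripper_width: 45.7
(array([ 0.0009, -0.0723,  0.132 ]), array([ 0.0023,  0.0018, -0.0003]))
```

```bash
python3 -m jog '0 -.03 .02 0 0 0;0 -.06 .06 0 0 0;0 -.072 .1 0 0 0;0 -.072 .14 0 0 0;0 -.072 .17 0 0 0;0 -.072 .19 0 0 0;0 -.072 .205 0 0 0;0 -.072 .215 0 0 0;0 -.072 .215 0 0 0;0 -.072 .215 0 0 0'
python3 - <<'E'
from h import *
print(delta((558.6,-178.4,43.5),189.4))
E
```

```text
time_s: 12.78
ee_pos: [559.5, -177.9, 48.9]
ee_rot: [179.8, 0.2, -170.6]
force: [0.9, -0.4, -0.6]
gripper_width: 45.8
(array([ 0.0019, -0.0008,  0.0107]), array([ 0.0021,  0.0022, -0.0001]))
```

```bash
python3 -m jog '0 0 .003 0 0 0;0 0 .006 0 0 0;0 0 .009 0 0 0;0 0 .0115 0 0 0;0 0 .0115 0 0 0;0 0 .0115 0 0 0;0 0 .0115 0 0 0'
```

```text
time_s: 13.37
ee_pos: [559.8, -177.9, 44.1]
ee_rot: [179.8, 0.3, -170.6]
force: [-1.3, 0.0, 5.9]
gripper_width: 46.2
```

Contact felt (5.9 N); releasing and rising.

```bash
python3 -m jog '0 0 0 0 0 0;0 0 0 0 0 0;0 0 0 0 0 0;0 0 0 0 0 0;0 0 0 0 0 0;0 0 0 0 0 0;0 0 -.03 0 0 0;0 0 -.08 0 0 0;0 0 -.14 0 0 0;0 0 -.2 0 0 0;0 0 -.22 0 0 0;0 0 -.22 0 0 0' 1
python3 - <<'E'
from h import *
t=np.array([530.2,371.6])+(12-48)*np.array([.9336,.3584])
print(t,delta((*t,135),201))
E
```

```text
time_s: 14.37
ee_pos: [561.1, -178.9, 157.0]
ee_rot: [-180.0, 0.6, -170.6]
force: [-1.1, 0.2, -0.6]
gripper_width: 91.5
[496.5904 358.6976] (array([-0.0477,  1.0818,  0.0442]), array([-0.0009,  0.0065, -0.129 ]))
```

```bash
python3 -m jog '0 .05 0 0 0 0;0 .12 0 0 0 -.01;-.01 .2 0 0 0 -.02;-.01 .28 0 0 0 -.03;-.01 .36 0 0 0 -.04;-.02 .44 0 0 0 -.05;-.02 .52 0 0 0 -.06;-.02 .6 0 0 0 -.07;-.03 .68 0 0 0 -.08;-.03 .76 0 0 0 -.09;-.03 .84 0 0 0 -.1;-.04 .9 0 0 0 -.11;-.04 .95 0 0 0 -.12;-.04 .96 0 0 0 -.129;-.04 .96 0 0 0 -.129'
python3 - <<'E'
from h import *
print(delta((496.6,358.7,135),201)[0],delta((496.6,358.7,50),201))
b=grab_frame("top");cv2.imwrite("pics/s4.png",cv2.convertScaleAbs(cv2.resize(b[170:290,140:440,::-1],None,fx=2.6,fy=2.6,interpolation=cv2.INTER_CUBIC),alpha=1.5))
E
```

```text
time_s: 15.62
ee_pos: [501.2, 298.9, 154.9]
ee_rot: [-179.8, 0.4, -158.8]
force: [-0.2, 0.3, -0.2]
gripper_width: 91.4
[-0.0344  0.115   0.0397] (array([-0.0333,  0.1156,  0.2097]), array([-0.0019,  0.0041,  0.0021]))
```

View pics/s4.png

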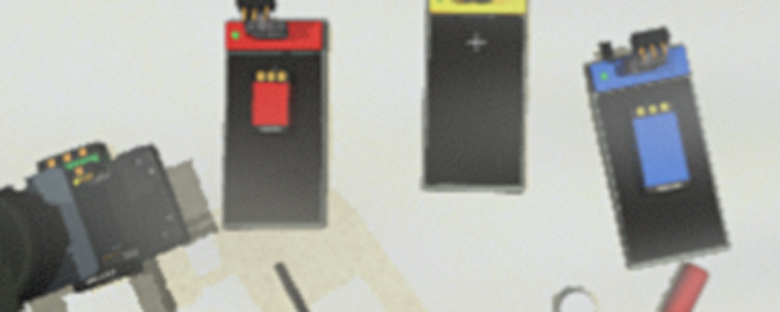

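```bash
python3 - <<'E'
from h import *
print(px2w("top",(653.5/2.6-.5+140,111/2.6-.5+170),38),px2w("top",(477/2.6-.5+140,42.5/2.6-.5+170),18))
E
python3 -m jog '-.01 .05 0 0 0 0;-.02 .1 .02 0 0 0;-.033 .1156 .06 0 0 0;-.033 .1156 .1 0 .004 0;-.033 .1156 .14 0 .004 0;-.033 .1156 .17 0 .004 .002;-.033 .1156 .195 0 .004 .002;-.033 .1156 .207 0 .004 .002;-.033 .1156 .207 0 .004 .002;-.033 .1156 .207 0 .004 .002'
```

```text
[ 593.56747633 -173.59222474   38.        ] [665.37290471  -8.54386298  18.        ]
time_s: 16.5
ee_pos: [497.2, 356.3, 51.6]
ee_rot: [-179.8, -0.0, -159.2]
force: [0.3, 0.7, -0.4]
gripper_width: 91.3
```

```bash
python3 -m jog '0 .004 .003 0 0 0;0 .004 .003 0 0 0;0 .004 .003 0 0 0;0 .004 .003 0 0 0' 1
python3 -m jog '0 0 0 0 0 0;0 0 0 0 0 0;0 0 0 0 0 0;0 0 0 0 0 0;0 0 0 0 0 0;0 0 0 0 0 0;0 0 0 0 0 0' -1 35
```

```text
time_s: 16.83
ee_pos: [496.7, 358.3, 50.7]
ee_rot: [-179.8, 0.0, -159.2]
force: [-0.5, 0.3, 0.1]
gripper_width: 91.1
time_s: 17.42
ee_pos: [496.7, 358.3, 50.7]
ee_rot: [-179.8, 0.0, -159.2]
force: [-0.1, -0.4, -0.1]
gripper_width: 53.8
```

```bash
python3 -m jog '0 0 -.01 0 0 0;0 0 -.04 0 0 0;0 0 -.08 0 0 0;0 0 -.12 0 0 0;0 0 -.16 0 0 0;0 0 -.2 0 0 0;0 0 -.21 0 0 0;0 0 -.21 0 0 0'
python3 - <<'E'
from h import *
y=np.radians(-2.3);t=(665.1-48*np.cos(y),-8.6-48*np.sin(y))
print(t,delta((*t,155),177.7))
E
```

```text
time_s: 18.08
ee_pos: [497.2, 359.1, 157.3]
ee_rot: [-179.8, 0.2, -159.2]
force: [-0.1, 0.2, -1.8]
gripper_width: 53.8
(np.float64(617.1386690345066), np.float64(-6.673673958437132)) (array([ 0.0357, -0.769 ,  0.0065]), array([-0.0012,  0.0029,  0.2569]))
```

```bash
python3 -m jog '0 -.02 0 0 0 0;0 -.06 0 0 0 .02;.01 -.12 0 0 0 .04;.01 -.18 0 0 0 .06;.01 -.24 0 0 0 .08;.015 -.3 0 0 0 .1;.02 -.36 0 0 0 .12;.02 -.42 0 0 0 .14;.02 -.48 0 0 0 .16;.025 -.54 0 0 0 .18;.03 -.6 0 0 0 .2;.03 -.66 0 0 0 .22;.035 -.71 0 0 0 .24;.035 -.74 0 0 0 .257;.035 -.76 0 0 0 .257;.035 -.769 0 0 0 .257;.035 -.769 0 0 0 .257'
python3 - <<'E'
from h import *
print(delta((617.1,-6.7,44),177.7))
E
```

```text
time_s: 19.5
ee_pos: [617.3, -6.8, 157.5]
ee_rot: [-180.0, 0.2, 177.7]
force: [0.4, 1.3, -1.7]
gripper_width: 53.7
(array([0.0013, 0.0003, 0.2271]), array([-0.0004,  0.0023, -0.0002]))
```

```bash
python3 -m jog '0 0 .02 0 0 0;0 0 .06 0 0 0;0 0 .1 0 0 0;0 0 .14 0 0 0;0 0 .17 0 0 0;0 0 .19 0 0 0;0 0 .205 0 0 0;.001 0 .213 0 0 0;.001 0 .216 0 0 0;.001 0 .216 0 0 0;.001 0 .216 0 0 0'
python3 - <<'E'
from h import *
print(delta((617.1,-6.7,44.3),177.7))
E
```

```text
time_s: 20.42
ee_pos: [617.8, -6.8, 50.3]
ee_rot: [-180.0, 0.3, 177.7]
force: [-0.3, -0.1, -2.0]
gripper_width: 53.8
(array([0.0014, 0.0001, 0.012 ]), array([-0.0004,  0.0032, -0.0002]))
```

```bash
python3 -m jog '.001 0 .003 0 0 0;.001 0 .006 0 0 0;.001 0 .009 0 0 0;.001 0 .012 0 0 0;.001 0 .0135 0 0 0;.001 0 .0135 0 0 0;.001 0 .0135 0 0 0;.001 0 .0135 0 0 0'
```

```text
time_s: 21.08
ee_pos: [617.5, -6.8, 44.7]
ee_rot: [-180.0, 0.3, 177.7]
force: [-1.5, 0.5, 5.6]
gripper_width: 53.9
```

```bash
python3 -m jog '0 0 0 0 0 0;0 0 0 0 0 0;0 0 0 0 0 0;0 0 0 0 0 0;0 0 0 0 0 0;0 0 0 0 0 0;0 0 -.03 0 0 0;0 0 -.08 0 0 0;0 0 -.14 0 0 0;0 0 -.2 0 0 0;0 0 -.22 0 0 0;0 0 -.22 0 0 0' 1
python3 - <<'E'
from h import *
print(delta((507.8,363,135),201))
b=grab_frame("top");cv2.imwrite("pics/s5.png",cv2.convertScaleAbs(cv2.resize(b[170:290,140:440,::-1],None,fx=2.6,fy=2.6,interpolation=cv2.INTER_CUBIC),alpha=1.5))
E
```

```text
time_s: 22.08
ee_pos: [618.6, -6.8, 157.8]
ee_rot: [-180.0, 0.7, 177.7]
force: [0.5, -0.4, 0.4]
gripper_width: 91.1
(array([0.2519, 0.73  , 0.042 ]), array([-0.002 ,  0.0077, -0.2591]))
```

View pics/s5.png

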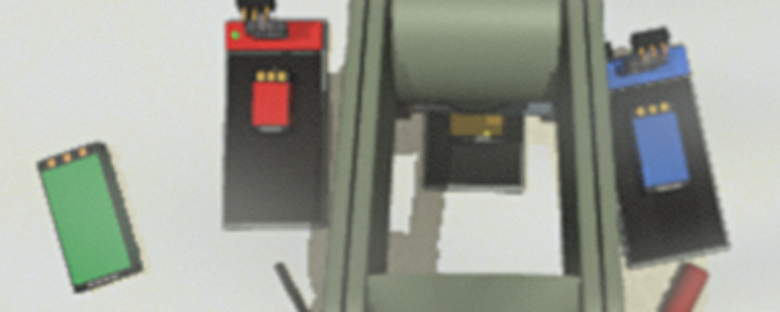

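The green pack lies clear, with contacts at about (67,158) and its rear edge midpoint at about (103,281) in the crop.

```bash
python3 - <<'E'
from h import *
f=lambda p:px2w("top",((p[0]+.5)/2.6-.5+140,(p[1]+.5)/2.6-.5+170),24)
C=f((67,158));D=f((104,281));v=C-D;print(C,D,np.linalg.norm(v),np.degrees(np.arctan2(v[1],v[0])))
L=f((40,168))-f((75,288));print(np.degrees(np.arctan2(L[1],L[0])))
for k in[C-60*v/np.linalg.norm(v)]: print(k)
E
python3 -m jog '.01 .05 0 0 0 -.02;.03 .11 0 0 0 -.04;.06 .18 0 0 0 -.07;.08 .25 0 0 0 -.09;.1 .32 0 0 0 -.12;.13 .39 0 0 0 -.14;.15 .46 0 0 0 -.17;.18 .53 0 0 0 -.19;.2 .59 0 0 0 -.22;.23 .66 0 0 0 -.24;.245 .7 0 0 0 -.259;.252 .73 .02 0 0 -.259;.252 .73 .04 0 0 -.259;.252 .73 .04 0 .007 -.259'
python3 - <<'E'
from h import *
print(delta((507.8,363,27),201))
b=grab_frame("top");cv2.imwrite("pics/s6.png",cv2.convertScaleAbs(cv2.resize(b[150:300,140:440,::-1],None,fx=2.6,fy=2.6,interpolation=cv2.INTER_CUBIC),alpha=1.5))
E
```

```text
[561.98769373 384.79446334  24.        ] [445.81132182 347.31476486  24.        ] 122.07242599188302 17.880237452412434
17.583785347300513
[504.88567206 366.37276089  24.        ]
time_s: 23.3
ee_pos: [504.0, 361.6, 129.7]
ee_rot: [-179.8, -0.7, -159.0]
force: [-0.0, -0.5, 0.2]
gripper_width: 91.2
(array([-0.0106,  0.0006,  0.2052]), array([-0.0026, -0.0077,  0.0005]))
```

View pics/s6.png

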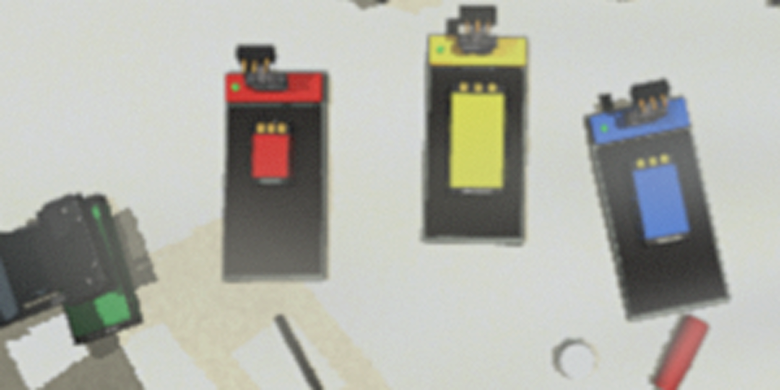

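Run:
```python
from h import *
print(px2w("top",(478.5/2.6-.5+140,88/2.6-.5+150),40), delta((505.8,365.2,26.5),199))
```

```text
[668.61482203 -10.06144263  40.        ] (array([-0.0058,  0.0076,  0.2088]), array([-0.0024, -0.0066,  0.0218]))
```

```bash
python3 -m jog '-.005 .007 .04 0 -.006 .02;-.005 .007 .08 0 -.006 .022;-.005 .007 .12 0 -.006 .022;-.005 .007 .155 0 -.006 .022;-.005 .007 .18 0 -.006 .022;-.005 .007 .2 0 -.006 .022;-.005 .007 .207 0 -.006 .022;-.005 .007 .207 0 -.006 .022;-.005 .007 .207 0 -.006 .022'
python3 -m jog '0 0 0 0 0 0;0 0 0 0 0 0;0 0 0 0 0 0;0 0 0 0 0 0;0 0 0 0 0 0;0 0 0 0 0 0;0 0 0 0 0 0' -1 45
```

```text
time_s: 24.1
ee_pos: [506.2, 364.5, 27.8]
ee_rot: [-179.8, -0.0, -161.1]
force: [0.8, 0.1, -0.0]
gripper_width: 91.1
time_s: 24.68
ee_pos: [506.2, 365.0, 28.4]
ee_rot: [-179.8, 0.0, -161.1]
force: [-1.3, 1.7, 2.6]
gripper_width: 61.7
```

```bash
python3 -m jog '0 0 -.01 0 0 0;0 0 -.04 0 0 0;0 0 -.08 0 0 0;0 0 -.12 0 0 0;0 0 -.16 0 0 0;0 0 -.2 0 0 0;0 0 -.23 0 0 0;0 0 -.25 0 0 0;0 0 -.25 0 0 0'
python3 - <<'E'
from h import *
print(delta((495,0,155),193),delta((460.3,-396.5,155),184.7))
E
```

```text
time_s: 25.43
ee_pos: [506.9, 365.7, 155.4]
ee_rot: [-179.9, 0.2, -161.1]
force: [-0.1, 0.9, -2.9]
gripper_width: 61.5
(array([ 0.2598, -0.684 ,  0.0012]), array([-0.0013,  0.0027,  0.0659])) (array([ 0.5827, -1.4116,  0.0015]), array([-0.0011,  0.0028,  0.1581]))
```

```bash
python3 -m jog '.01 -.02 0 0 0 0;.02 -.06 0 0 0 .005;.045 -.12 0 0 0 .01;.07 -.18 0 0 0 .015;.09 -.24 0 0 0 .02;.115 -.3 0 0 0 .025;.135 -.36 0 0 0 .03;.16 -.42 0 0 0 .035;.18 -.48 0 0 0 .04;.205 -.54 0 0 0 .05;.23 -.6 0 0 0 .06;.255 -.66 0 0 0 .066;.28 -.72 0 0 0 .075;.305 -.78 0 0 0 .085;.33 -.84 0 0 0 .09;.355 -.89 0 0 0 .1;.375 -.93 0 0 0 .1;.39 -.96 0 0 0 .1;.39 -.96 0 0 0 .1'
python3 - <<'E'
from h import *
print(delta((460.3,-396.5,155),184.7))
E
```

```text
time_s: 27.02
ee_pos: [476.1, -154.6, 154.2]
ee_rot: [-179.9, 0.1, -170.3]
force: [0.3, 0.1, -2.7]
gripper_width: 61.9
(array([ 0.1131, -0.4715, -0.0008]), array([-0.0011,  0.0007,  0.0561]))
```

```bash
python3 -m jog '.01 -.02 0 0 0 .005;.02 -.06 0 0 0 .01;.03 -.12 0 0 0 .02;.045 -.18 0 0 0 .025;.06 -.24 0 0 0 .03;.07 -.3 0 0 0 .035;.085 -.36 0 0 0 .04;.1 -.41 0 0 0 .05;.11 -.45 0 0 0 .056;.113 -.468 0 0 0 .056;.113 -.471 0 0 0 .056;.113 -.471 0 0 0 .056;.113 -.471 0 0 0 .056'
python3 - <<'E'
from h import *
print(delta((460.3,-396.5,46.5),184.7))
b=grab_frame("top");cv2.imwrite("pics/s7.png",cv2.convertScaleAbs(cv2.resize(b[190:320,400:560,::-1],None,fx=4,fy=4,interpolation=cv2.INTER_CUBIC),alpha=1.5))
E
```

```text
time_s: 28.1
ee_pos: [460.2, -394.6, 154.1]
ee_rot: [180.0, 0.0, -175.2]
force: [-0.2, 0.3, -3.0]
gripper_width: 62.0
(array([ 1.000e-04, -3.900e-03,  2.151e-01]), array([0.0002, 0.0001, 0.0007]))
```

View pics/s7.png

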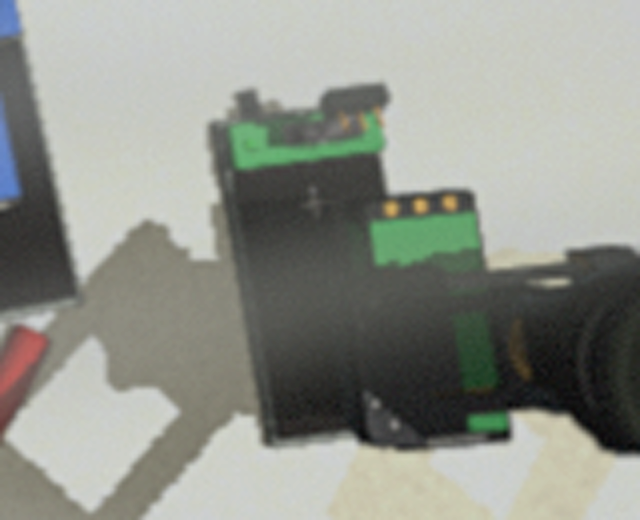

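```bash
python3 - <<'E'
from h import *
f=lambda p,z:px2w("top",((p[0]+.5)/4-.5+400,(p[1]+.5)/4-.5+190),z)
print(f((420.5,206),150.5),f((315,202.5),18))
E
python3 -m jog '0 -.004 .02 0 0 0;0 -.004 .06 0 0 0;0 -.004 .1 0 0 0;0 -.004 .14 0 0 0;0 -.004 .17 0 0 0;0 -.004 .19 0 0 0;0 -.004 .2 0 0 0;0 -.004 .203 0 0 0;0 -.004 .203 0 0 0;0 -.004 .203 0 0 0'
```

```text
[ 520.31906862 -390.79190155  150.5       ] [ 520.11795793 -391.1184851    18.        ]
time_s: 28.98
ee_pos: [461.1, -396.9, 53.7]
ee_rot: [-179.9, 0.1, -175.2]
force: [-0.2, 0.5, -3.2]
gripper_width: 61.7
```

```bash
python3 -m jog '0 0 .004 0 0 0;0 0 .008 0 0 0;0 0 .011 0 0 0;0 0 .014 0 0 0;0 0 .0165 0 0 0;0 0 .0165 0 0 0;0 0 .0165 0 0 0;0 0 .0165 0 0 0'
```

```text
time_s: 29.65
ee_pos: [461.1, -397.0, 46.4]
ee_rot: [-179.9, 0.1, -175.2]
force: [-1.9, 2.1, 4.9]
gripper_width: 62.0
```

```bash
python3 -m jog '0 0 0 0 0 0;0 0 0 0 0 0;0 0 0 0 0 0;0 0 0 0 0 0;0 0 0 0 0 0;0 0 0 0 0 0;0 0 -.03 0 0 0;0 0 -.08 0 0 0;0 0 -.14 0 0 0;0 0 -.2 0 0 0;-.05 .03 -.25 0 0 0;.1 .05 -.3 0 0 0;.18 .1 -.3 0 0 0;.25 .16 -.3 0 0 0;.3 .22 -.3 0 0 0;.3 .28 -.3 0 0 0;.3 .3 -.3 0 0 0;.3 .3 -.3 0 0 0' 1
python3 - <<'E'
from h import *
b=grab_frame("top");cv2.imwrite("pics/s8.png",cv2.convertScaleAbs(cv2.resize(b[155:310,220:515,::-1],None,fx=2.7,fy=2.7,interpolation=cv2.INTER_CUBIC),alpha=1.5))
c=grab_frame("scene");cv2.imwrite("pics/s9.png",c[:,:,::-1])
E
```

```text
time_s: 31.15
ee_pos: [294.8, -254.8, 195.4]
ee_rot: [179.9, -0.0, -175.2]
force: [-1.1, 0.2, 0.1]
gripper_width: 91.1
```

View pics/s8.png

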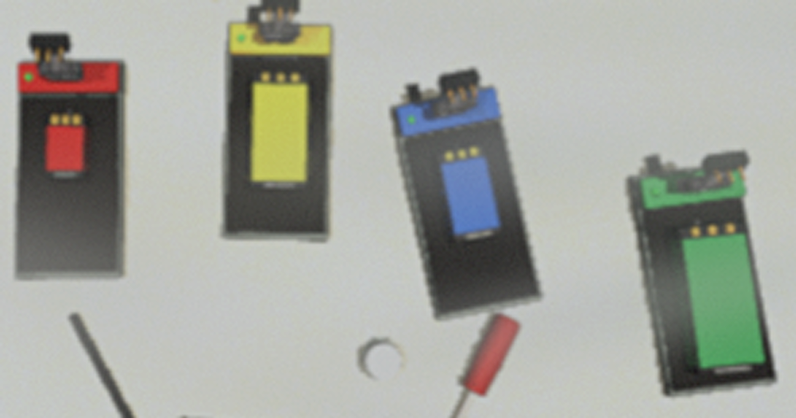

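View pics/s9.png

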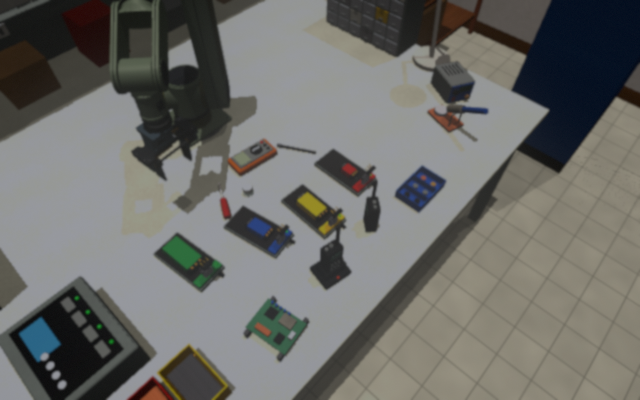

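Run:
```python
from h import *
f=lambda p,z:px2w("top",((p[0]+.5)/2.7-.5+220,(p[1]+.5)/2.7-.5+155),z)
for n,p,z,c in(("red",(66.5,119.5),36,(634.3,188.3)),("yellow",(280.5,77),40,(665.2,-8.6)),("blue",(461.5,154.5),38,(594.1,-172.5)),("green",(713.5,230),42,(520.1,-391.4))):
    P=f(p,z);print(n,P[:2].round(1),np.hypot(*(P[:2]-c)).round(1))
for n,a,b in(("g",(683,240),(702,367)),("b",(443,163),(457,236))):
    v=f(a,42)-f(b,42);print(n,np.degrees(np.arctan2(v[1],v[0])))
s=state();print(s["qvel"].round(1),s["gripper_width"])
```

```text
red [634.8 186.7] 1.6
yellow [669.  -10.2] 4.1
blue [ 594.3 -173. ] 0.6
green [ 521.3 -394.5] 3.3
g 4.677636025112925
b 8.526218588271156
[-0.4  2.3 -3.  -0.1 -0.5 -0.1] 91.12612540206335
```

All four are well inside 12 mm, the radio is upright at (371,212) in the scene view, and the arm is clear. Settling the arm, then handing in.

```bash
python3 -m jog '0 0 0 0 0 0;0 0 0 0 0 0;0 0 0 0 0 0;0 0 0 0 0 0;0 0 0 0 0 0;0 0 0 0 0 0' && python3 -c "
from workcell import *
print(job_done())"
```

```text
time_s: 31.75
ee_pos: [298.9, -259.8, 196.1]
ee_rot: [-179.8, 0.2, -175.2]
force: [-0.4, -0.0, 0.1]
gripper_width: 91.2
the job is handed in; nothing more can be done
None
```

I took the stack apart and set each pack on the bed of its own colour, then handed the job in at about 32 s. No verdict was reported.

| Pack | Contacts from the cross (limit 12 mm) |
|---|---|
| Red | 1.6 mm |
| Blue | 0.6 mm |
| Yellow | 4.1 mm |
| Green | 3.3 mm |

- **Angle:** I measured two packs against their beds at the end. Green is within about 0.1° and blue within about 1°. Red and yellow I only judged by eye.
- **Set-down:** each pack touched its mat at the expected height with 6 N or less, and no pack was dropped.
- **Radio and arm:** the radio still stands upright and the gripper is open and clear of everything.
- **Disagreements:** no check failed. The trained network gave the red pack about 9 mm and the green pack about 8 mm away from my own contact measurements. I used mine, and the placements bore them out. I also measured the green pack's angle as about 18° once it was uncovered, against 20–21° for the whole stack. The grip squared it up.

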